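# Bring the third shelf of the drying cabinet into service

## Task

The third shelf of the drying cabinet has been loaded too. On the cabinet's sloping control desk switch on its toggle, the third from the left as you stand at the robot, without flipping any of the other three, and turn the heat selector so that its pointed end stands at the three-dot mark, clicked in place. Leave the jar, the baubles, the brush and the bowl at the desk where they are.

Things in the scene. Friction and masses are not known exactly. Their poses are not given: they have to be found in the camera images.
- desk: the drying cabinet's control desk: a fixed grey steel box 340 mm wide, 230 deep, 123 high. Origin under it on the table, x away from the robot, y left, z up. Its front slopes 28 degrees from level, falling towards the robot, from 123 mm high at x = +36 mm to 45 mm high at x = -110 mm; a level ledge (x 36 to 120 mm) lies behind. Place and yaw change from run to run.
- panel: the desk's sloping aluminium panel, 152 mm up the slope by 326 mm across. Origin on its surface (within 2 mm) at its centre, 84 mm above the table; x up the slope, y left along the panel, z straight out of it. Selector axis at x 0, y +105 mm. Toggle pivots at x 0, y +5, -35, -75, -115 mm (first to fourth from the left). A pilot lamp 12 mm high above each toggle at x +58 mm.
- selector (a joint): heat selector, rad, grows clockwise seen from in front. Clicks every 0.524 (30 degrees): 0 ring mark (off), 0.524 one dot, 1.047 two dots, 1.571 three, 2.094 four; stops at both ends. At value q its pointed end lies (1.047 - q) from panel x towards panel y. Starts at ring or one dot. A spring detent pulls it into the nearest click when let go; about 0.12 N m turns it over a click.
- selector_grip (a point): on the selector's axis at the height to grip, 38 mm out from the panel. Black upright bar handle, flat-sided, 16 mm thick, 41 mm from axis to pointed end (white line on top), 38 mm to blunt end. It rises from 14 to 52 mm out of the panel on a round skirt 62 mm across. Axes turn with it: x to the pointed end, y across the flats, z out of the panel.
- mark3 (a point): the middle of the three-dot mark, where the pointed end must stand: three black dots in a triangle on the selector's square grey plate (112 mm square, its face 6 mm out from the panel), 47 mm from the axis, 30 degrees to the right of straight up the slope. The other marks (ring, one, two, four dots) lie on the same circle, 30 degrees apart. Axes as the panel's.
- shelf1 (a joint): angle of the first toggle from the left (seen from the robot), rad: 0 off, leaning 23 degrees towards the panel's lower edge; 0.8 on, leaning 23 degrees towards its upper edge. Starts on.
- shelf2 (a joint): angle of the second toggle from the left (seen from the robot), rad: 0 off, leaning 23 degrees towards the panel's lower edge; 0.8 on, leaning 23 degrees towards its upper edge. Starts on.
- shelf3 (a joint): angle of the third toggle from the left (seen from the robot), rad: 0 off, leaning 23 degrees towards the panel's lower edge; 0.8 on, leaning 23 degrees towards its upper edge. Starts off: the one to switch on. An over-centre spring holds it at either end and snaps it over past the middle (0.4); about 3.5 N at 30 mm from the pivot moves it.
- shelf4 (a joint): angle of the fourth toggle from the left (seen from the robot), rad: 0 off, leaning 23 degrees towards the panel's lower edge; 0.8 on, leaning 23 degrees towards its upper edge. Starts off.
- shelf3_tip (a point): tip of the third toggle: a steel bat lever 48 mm long from its pivot, which is 8 mm out from the panel; 8 mm thick below, 13 mm over the outer half. Its like neighbours stand 40 mm to either side, centre to centre. The tip stands about 52 mm out from the panel and travels 37 mm up the slope from off to on.
- jar: bystander: a small lidded jar, 52 mm across and 75 mm high, standing on the desk's ledge behind the toggles. Origin under its centre.
- bauble_ring: bystander: a copper bauble 66 mm across on a cardboard ring, 80 mm high, on the desk's ledge behind the selector. Origin under its centre.
- brush: bystander: a paint brush 200 mm long, up to about 40 mm wide and 20 mm thick, lying in front of the desk's lower edge. Origin under its middle, x along it.
- bauble_a: bystander: a copper bauble 76 mm across on a 120 mm stick, lying to the left of the desk. Origin under the ball.
- bauble_b: bystander: another like it, farther left.
- tub: bystander: an open white plastic bowl 110 mm across and 60 mm high, to the right of the desk. Origin under its centre.

How it is judged:
By the outcome, as a careful person would: the job done as asked, in the order asked, and still so for the second after the job is handed in, with the robot touching nothing.
It also fails if it takes over 48 s, if anything falls off the work surface, if the arm or the gripper's body presses on something with over 40 N, if the wrist force passes 120 N, or if a joint passes its speed limit or range.

## Robot

A 6-joint arm with a two-finger parallel gripper is mounted at the origin on the work surface. World frame = base frame: x ahead of the robot, y to its left, z up, the work surface at z = 0. Lengths are in m, angles in rad, forces in N, time in s.
With the tool pointing down it reaches from about 0.25 to 0.8 m from the base axis. Payload 8.5 kg.
Tool frame: the origin (TCP) lies between the finger pads; the fingertips stand 19 mm ahead of it and the grasp point (between the pads) is the TCP (arm.tip_reach is the distance from the TCP to the fingertips, in m); z points along the fingers, y is the line along which they close (so a half turn about z gives the same grasp; the last joint's range is limited). The gripper opens to 85 mm and grips with 20 to 120 N. Pads are 22 mm wide; open, the fingers measure 114 mm over their backs; the gripper's body (76 mm by 85 mm) begins 54 mm behind the grasp point. The pads swing forward as they close: fully open they stand 13 mm farther back than shut.
Start: joints at [0, 0.238, -0.013, 1.319, 0, 1.571], TCP at [0.525, -0, 0.23] pointing down, gripper open.
Joint ranges: [-2.66, 2.66], [-1.03, 1.9], [-1.14, 1.46], [-1.82, 2.27], [-1.45, 1.34], [-3.14, 3.14]. Speed limits (rad/s): [2.22, 2.22, 2.79, 3.14, 3.14, 3.14].

## Interface

Orientations are given as a unit quaternion [x, y, z, w].
In Python, from bench import arm gives the robot as it stands.
- The arm moves only by the shell command python3 -m jog 'ROWS' [OPENING] [FORCE]. ROWS is JSON, a list of rows, each a list of 6 numbers: the shift along the tool's x, y, z each as a share of 300 mm, from -1 to 1, then the turn, a rotation vector about the tool's x, y, z each as a share of 0.5 rad, from -1 to 1. In form: [[dx, dy, dz, ax, ay, az], ...]. A call has 1 to 10 rows; each row is the pose to reach, as a shift and turn from the pose commanded when the call began, along the tool's axes at that moment; what a row does not reach only later rows make up. A row lasts 1/10 s, in which the tool goes at most 50 mm and 8.59 degrees, less where a joint would pass 70% of its speed; a pose out of reach is approached as far as the arm can. A call with a number of a shift or a turn outside -1 to 1 is refused whole. A call with a gripper value outside its range is refused whole. OPENING is the closure, from 0 (fully open) to 1 (shut), set as the call begins (- or left out, the last holds). The fingers move at their own pace and stop on an object; FORCE is the grip in N (left out, the last holds). Time passes only in rows, so rows that repeat a pose let the fingers close. It gives the time, the measured TCP pose, the force, the opening and the grip force at its end, in the units of the state.
- arm.read_state(): the state, without advancing time (a new reading comes with each control period).
- arm.grab_frame(name): name is "scene" or "side" or "wrist"; returns the picture (480x640x3 uint8, blue, green, red); there is no depth.
- arm.get_calibration(name): a dict with "fx", "fy", "cx", "cy" (pixels), "origin" and "rotation" of the camera in the world. Camera axes: x right, y up, looking along -z (the intrinsics and any distortion apply to the point x, -y, -z); pixel columns grow to the right and rows downward; lengths in m; the calibration is good to about 2 mm. A picture is of the moment at which its call begins: read the wrist's pose just before it. get_calibration takes no time and is no camera call; for the wrist camera it gives the pose at the moment of the call.
- arm.hand_in(): hands the job in; it is judged then, once.
The state is a dict: "time_s": time; "joint_positions": joint angles; "joint_vel": joint speeds; "effort": joint torques, N m; "ee_pos": TCP position; "tool_rot": TCP orientation; "force": force on the tool from outside, world axes, zero at the start; "ft_torque": the same for the moment, N m; "grip_width": opening from 0.0 (shut) to 1.0 (fully open); "grasp_force": force on a finger pad.
Only numpy, scipy, OpenCV 4.12 (cv2) and the standard library are available. Lean on these libraries where they do the work, as an engineer would, in place of code of your own. Each camera call takes 0.05 s, during which the arm holds its last target. There are 200 camera calls.

## Working session

There is one attempt and no reset: what is moved stays moved. The work goes in short steps, Python scripts to look and compute and a shell command to move; the robot and the scene stay as the last step left them, time stands still between calls to the robot, and variables do not carry over. Pictures are saved under pics/ and viewed, at most 10 in all, crops included, and the job is handed in when it is done.

```bash
mkdir -p pics; python3 - <<'E'
from bench import arm
import cv2,json
for n in("scene","side","wrist"):
    im=arm.grab_frame(n);cv2.imwrite(f"pics/{n}0.png",im);c=arm.get_calibration(n);print(n,c)
print(arm.read_state())
E
```

```text
scene {'fx': 540.0672322551329, 'fy': 540.0672322551329, 'cx': 332.03204867930765, 'cy': 244.18285590587783, 'origin': array([ 1.38560644, -0.09673452,  0.97026171]), 'rotation': array([0.28991435, 0.22432384, 0.58757012, 0.72138051])}
side {'fx': 448.47418357043, 'fy': 448.47418357043, 'cx': 312.09168949650876, 'cy': 236.2053764872556, 'origin': array([0.2296385 , 0.53860976, 0.70222797]), 'rotation': array([-0.13203385,  0.35339361,  0.8749512 , -0.30354639])}
wrist {'fx': 337.00077889730557, 'fy': 337.00077889730557, 'cx': 322.92204559550606, 'cy': 238.353174639715, 'origin': array([0.52561334, 0.06760907, 0.37332697]), 'rotation': array([-1.34808240e-01,  5.74918439e-04,  4.91036150e-04,  9.90871418e-01])}
{'time_s': 0.15, 'joint_positions': array([ 1.81552322e-05,  2.38660277e-01, -1.40655182e-02,  1.31921987e+00,
        2.68840637e-05,  1.57077676e+00]), 'joint_vel': array([-0.0001854 , -0.00283659,  0.00352684, -0.00117753,  0.00061237,
       -0.00063661]), 'effort': array([-5.83120764e-04, -5.39078343e+01,  3.46597445e+01,  1.44879267e-02,
       -3.84108148e-05, -6.07092011e-05]), 'ee_pos': array([5.24667362e-01, 1.78165030e-05, 2.29214329e-01]), 'tool_rot': array([ 7.07093331e-01,  7.07119997e-01, -3.96846279e-04, -4.15856755e-04]), 'force': array([-0.29911715, -0.51271598,  0.1593501 ]), 'ft_torque': array([0.00089369, 0.03009072, 0.00282645]), 'grasp_force': 0.0, 'grip_width': 1.0013065285044023}
```

View pics/scene0.png

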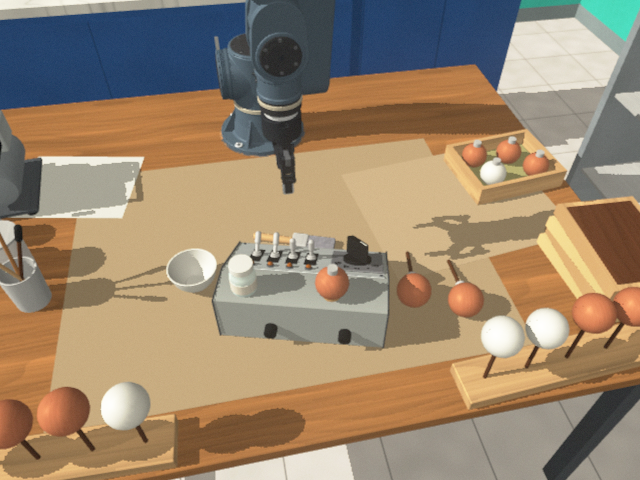

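View pics/wrist0.png

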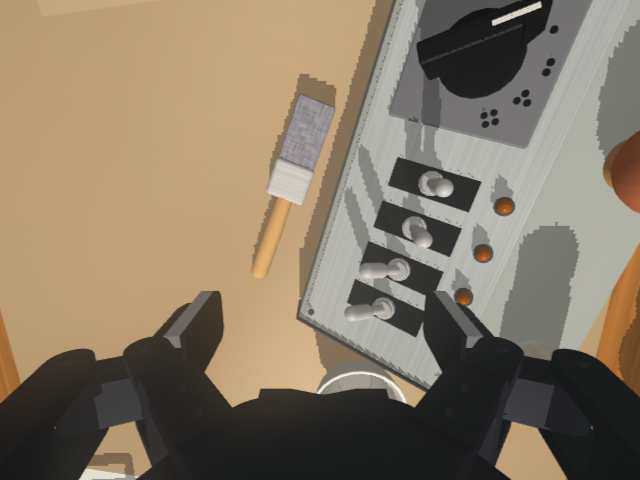

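The desk is yawed about −14°. The wrist view shows the dots (one 554,30; two 549,67; three 522,98; four 489,118), the lamps (504,206; 483,254; 464,298) and toggles 1–4 at (436,184), (417,235), (385,270), (370,308). The selector stands near one dot.

```bash
cat > h.py <<'E'
import numpy as np,cv2
from scipy.spatial.transform import Rotation as R
from scipy.optimize import least_squares
def ray(c,u,v):
    d=R.from_quat(c["rotation"]).apply([(u-c["cx"])/c["fx"],-(v-c["cy"])/c["fy"],-1]);return c["origin"],d
def proj(c,P):
    p=R.from_quat(c["rotation"]).inv().apply(np.asarray(P)-c["origin"])
    return np.c_[c["cx"]+c["fx"]*p[:,0]/-p[:,2],c["cy"]-c["fy"]*p[:,1]/-p[:,2]]
S=np.radians(28)
def panel(x,y,yaw):
    r=R.from_euler("z",yaw)*R.from_euler("y",-S)
    return r,np.array([x,y,0.084])
E
python3 - <<'E'
from bench import arm
from h import *
im=cv2.imread("pics/wrist0.png");c=arm.get_calibration("wrist")
hsv=cv2.cvtColor(im,cv2.COLOR_BGR2HSV);g=im.max(2)
def near(mask,u,v,r):
    ys,xs=np.nonzero(mask[v-r:v+r+1,u-r:u+r+1]);return [xs.mean()+u-r,ys.mean()+v-r,len(xs)]
dark=g<60; lamp=((hsv[...,0]<20)&(hsv[...,1]>140))
px=[near(dark,554,30,7),near(dark,549,67,12),near(dark,522,98,13),near(dark,489,118,13)]+[near(lamp,u,v,13) for u,v in((504,206),(483,254),(464,298))]
px=np.array(px);print(px.round(1).tolist())
pp=[[.047*np.cos(a),.105+.047*np.sin(a),.006] for a in np.radians([30,0,-30,-60])]+[[.058,y,.006] for y in(.005,-.035,-.075)]
def f(p):
    r,t=panel(*p);return (proj(c,r.apply(pp)+t)-px[:,:2]).ravel()
s=least_squares(f,[.65,0,-.25]);print(s.x,s.fun.reshape(-1,2).round(1).tolist())
r,t=panel(*s.x)
w=lambda q:r.apply(q)+t
print("grip",w([0,.105,.038]),"tog3",w([0,-.075,.008]),"tip3",w([-.019,-.075,.052]),"desk yaw deg",np.degrees(s.x[2]))
print("proj tips",proj(c,[w([k*.019,y,.052]) for k,y in((1,.005),(1,-.035),(-1,-.075),(-1,-.115))]).round().tolist())
print("q1 point",proj(c,[w([.041*np.cos(a),.105+.041*np.sin(a),.052]) for a in np.radians([60,30,0])]).round().tolist())
E
```

```text
[[553.7, 29.2, 49.0], [548.2, 66.5, 95.0], [522.9, 98.5, 120.0], [489.2, 118.2, 135.0], [503.9, 206.3, 180.0], [482.7, 253.9, 156.0], [463.0, 297.9, 139.0]]
[ 0.61689364  0.03139179 -0.29048777] [[-0.4, 0.4], [-0.5, 0.3], [0.6, 0.6], [0.2, -0.6], [0.1, -0.2], [0.1, -0.4], [0.0, -0.5]]
grip [0.62987519 0.13710245 0.11755201] tog3 [ 0.59181375 -0.0393903   0.09106358] tip3 [ 0.55594926 -0.02866883  0.12099332] desk yaw deg -16.643723095102384
proj tips [[446.0, 189.0], [425.0, 242.0], [361.0, 270.0], [346.0, 314.0]]
q1 point [[537.0, -32.0], [553.0, -1.0], [547.0, 38.0]]
```

```bash
cat >> h.py <<'E'
P=(0.6169,0.0314,-0.2905)
def go(px,py,pz,twist=0,show=True):
    """target TCP in panel coords; tool x down the slope, twist (deg) left-handed about panel z: pos = clockwise from front"""
    from bench import arm
    r,t=panel(*P); s=arm.read_state()
    T=r*R.from_matrix(np.array([[-1,0,0],[0,1,0],[0,0,-1]]).T)*R.from_euler("z",twist,degrees=True)
    R0=R.from_quat(s["tool_rot"]); w=r.apply([px,py,pz])+t
    rv=(R0.inv()*T).as_rotvec(); d=R0.inv().apply(w-s["ee_pos"])
    print("shift/.3",(d/.3).round(3).tolist(),"turn/.5",(rv/.5).round(3).tolist())
def where():
    from bench import arm
    r,t=panel(*P); s=arm.read_state()
    M=r.inv()*R.from_quat(s["tool_rot"])
    x=M.apply([1,0,0])
    print("t",round(s["time_s"],2),"panel pos mm",(r.inv().apply(s["ee_pos"]-t)*1e3).round(1),"twist",np.degrees(np.arctan2(x[1],-x[0])).round(1),"z",M.apply([0,0,1]).round(3),"F",s["force"].round(1),"grip",round(s["grip_width"],3),round(s["grasp_force"],1),"q",s["joint_positions"].round(2))
E
python3 - <<'E'
from h import *
from bench import arm
print(arm.tip_reach);where();go(-.048,-.075,.120)
E
```

```text
0.019
t 0.15 panel pos mm [ -1.9 -56.5 165.5] twist 75.2 z [-0.47  -0.    -0.882] F [-0.3 -0.5  0.2] grip 1.001 0.0 q [ 0.    0.24 -0.01  1.32  0.    1.57]
shift/.3 [-0.041, -0.079, 0.206] turn/.5 [-0.627, -0.841, -2.506]
```

```bash
python3 -m jog '[[0,0,0,-0.07,-0.093,-0.28],[0,0,0,-0.14,-0.187,-0.56],[0,0,0,-0.21,-0.28,-0.835],[0,0,0,-0.21,-0.28,-0.835]]' 1 40; python3 -m jog '[[0,0,0,-0.07,-0.093,-0.28],[0,0,0,-0.14,-0.187,-0.56],[0,0,0,-0.21,-0.28,-0.835],[0,0,0,-0.21,-0.28,-0.835]]'; python3 -m jog '[[0,0,0,-0.07,-0.093,-0.28],[0,0,0,-0.14,-0.187,-0.56],[0,0,0,-0.21,-0.28,-0.835],[0,0,0,-0.21,-0.28,-0.835],[0,0,0,-0.21,-0.28,-0.835]]'; python3 - <<'E'
from h import *
where();go(-.048,-.075,.090)
E
```

```text
time_s: 0.55
ee_pos: [0.5238, 0.0005, 0.2297]
tool_rot: [0.541, 0.836, -0.012, 0.086]
force: [-0.6, -0.1, -0.2]
grip_width: 0.33
grasp_force: 0.0
time_s: 0.95
ee_pos: [0.5237, 0.0, 0.2294]
tool_rot: [0.351, 0.921, -0.024, 0.167]
force: [-1.0, 0.8, 0.1]
grip_width: 0.001
grasp_force: 0.0
time_s: 1.45
ee_pos: [0.5252, -0.0002, 0.2299]
tool_rot: [0.145, 0.959, -0.034, 0.239]
force: [0.7, 0.0, 0.2]
grip_width: -0.002
grasp_force: 0.0
t 1.45 panel pos mm [ -1.  -56.6 165.8] twist 0.5 z [-0.     0.001 -1.   ] F [0.7 0.  0.2] grip -0.002 0.0 q [ 0.11 -0.08 -0.5   0.69 -0.18  0.36]
shift/.3 [0.156, -0.063, 0.253] turn/.5 [0.001, -0.0, -0.019]
```

Orientation is good. Move downslope first, then in towards the panel, and take a look.

```bash
python3 -m jog '[[0.08,-0.03,0.08,0,0,0],[0.157,-0.063,0.16,0,0,0],[0.157,-0.063,0.25,0,0,-0.02],[0.157,-0.063,0.25,0,0,-0.02],[0.157,-0.063,0.25,0,0,-0.02]]'; python3 - <<'E'
from h import *
from bench import arm
where();go(-.048,-.075,.047)
c=arm.get_calibration("wrist");cv2.imwrite("pics/w1.png",arm.grab_frame("wrist"))
E
```

```text
time_s: 1.95
ee_pos: [0.5145, -0.0162, 0.1416]
tool_rot: [0.138, 0.96, -0.035, 0.239]
force: [0.2, -0.2, 0.6]
grip_width: 0.001
grasp_force: 0.0
t 1.95 panel pos mm [-47.6 -74.9  90.5] twist -0.3 z [ 0.     0.001 -1.   ] F [ 0.2 -0.2  0.6] grip 0.001 0.0 q [ 0.07 -0.02 -0.7   0.43 -0.16  0.31]
shift/.3 [0.001, -0.0, 0.145] turn/.5 [0.001, 0.0, 0.01]
```

View pics/w1.png

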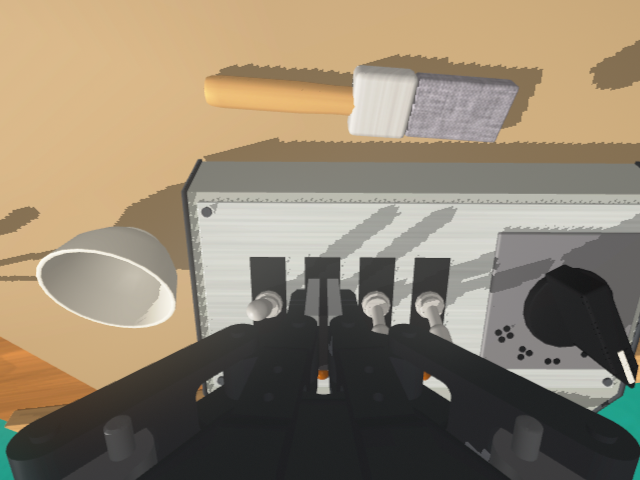

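The closed fingers stand over toggle 3's plate (about 322,280), with toggle 4 at (262,306) and toggles 2 and 1 at (376,303) and (430,302). Descend below the lever, then push up the slope.

```bash
python3 -m jog '[[0,0,0.07,0,0,0],[0,0,0.145,0,0,0],[0,0,0.145,0,0,0]]'; python3 - <<'E'
from h import *
where()
E
python3 -m jog '[[-0.03,0,0,0,0,0],[-0.06,0,0,0,0,0],[-0.09,0,0,0,0,0],[-0.11,0,0,0,0,0],[-0.125,0,0,0,0,0],[-0.125,0,0,0,0,0],[-0.125,0,0,0,0,0]]'; python3 - <<'E'
from h import *
where()
E
```

```text
time_s: 2.3
ee_pos: [0.5338, -0.0219, 0.1025]
tool_rot: [0.137, 0.961, -0.035, 0.24]
force: [-0.3, 0.1, -0.1]
grip_width: 0.002
grasp_force: 0.0
t 2.3 panel pos mm [-48.1 -74.9  46.5] twist -0.4 z [ 0.001  0.001 -1.   ] F [-0.3  0.1 -0.1] grip 0.002 0.0 q [ 0.05  0.07 -0.73  0.3  -0.16  0.29]
time_s: 3.0
ee_pos: [0.5658, -0.0312, 0.1219]
tool_rot: [0.136, 0.96, -0.035, 0.241]
force: [-0.4, -0.2, -0.0]
grip_width: -0.001
grasp_force: 0.0
t 3.0 panel pos mm [ -9.7 -74.6  48. ] twist -0.5 z [ 0.003  0.002 -1.   ] F [-0.4 -0.2 -0. ] grip -0.001 0.0 q [ 0.02  0.09 -0.64  0.36 -0.14  0.27]
```

```bash
python3 -m jog '[[0.06,0,0,0,0,0],[0.11,0,0,0,0,0],[0.11,0,-0.12,0,0,0],[0.11,0,-0.25,0,0,0],[0.11,0.1,-0.3,0,0,0],[0.05,0.25,-0.3,0,0,0],[0,0.4,-0.3,0,0,0],[-0.03,0.5,-0.3,0,0,0],[-0.03,0.6,-0.3,0,0,0],[-0.03,0.6,-0.3,0,0,0]]'; python3 - <<'E'
from h import *
from bench import arm
where();go(0,.105,.110,-30)
cv2.imwrite("pics/w2.png",arm.grab_frame("wrist"))
E
```

```text
time_s: 4.0
ee_pos: [0.5834, 0.1547, 0.2036]
tool_rot: [0.135, 0.961, -0.035, 0.24]
force: [-0.7, -0.2, 0.6]
grip_width: -0.001
grasp_force: 0.0
t 4.0 panel pos mm [ -3.4 108.5 137.3] twist -0.6 z [ 0.002  0.003 -1.   ] F [-0.7 -0.2  0.6] grip -0.001 0.0 q [ 0.41  0.12 -0.36  0.71 -0.31  0.63]
shift/.3 [-0.011, -0.012, 0.091] turn/.5 [0.006, 0.005, -1.025]
```

View pics/w2.png

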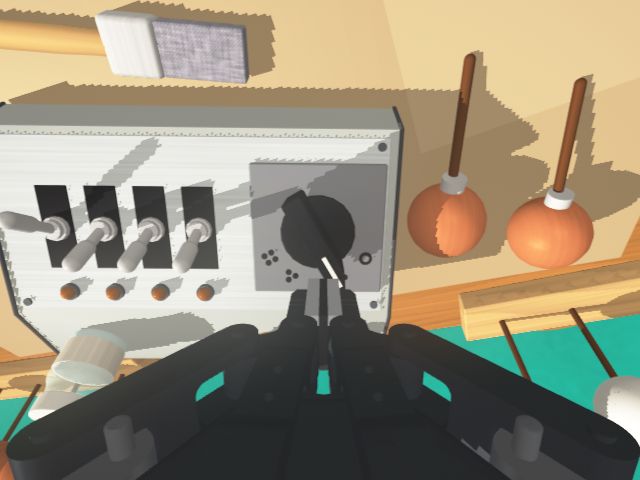

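Toggle 3 (lever at 88,247) now leans up the slope like toggles 1 and 2. Toggle 4 (20,224) is still off, and the selector points to one dot (about 335,275). Next: align with the bar and grasp it.

```bash
python3 -m jog '[[0,0,0.03,0,0,-0.25],[-0.01,-0.01,0.06,0,0,-0.5],[-0.011,-0.012,0.09,0,0,-0.75],[-0.011,-0.012,0.09,0,0,-1],[-0.011,-0.012,0.09,0,0,-1],[-0.011,-0.012,0.09,0,0,-1]]' 0.4; python3 - <<'E'
from h import *
where();go(0,.105,.041,-30)
E
```

```text
time_s: 4.65
ee_pos: [0.5957, 0.1429, 0.1815]
tool_rot: [-0.104, 0.965, -0.094, 0.224]
force: [-0.8, -0.1, 0.4]
grip_width: 0.603
grasp_force: 0.0
t 4.65 panel pos mm [ -0.3 100.7 110.6] twist -28.9 z [ 0.002  0.001 -1.   ] F [-0.8 -0.1  0.4] grip 0.603 0.0 q [ 0.38  0.15 -0.38  0.64 -0.3   0.11]
shift/.3 [-0.007, 0.012, 0.232] turn/.5 [-0.0, 0.004, -0.038]
```

```bash
python3 -m jog '[[-0.007,0.012,0.1,0,0,-0.04],[-0.007,0.012,0.18,0,0,-0.04],[-0.007,0.012,0.232,0,0,-0.04],[-0.007,0.012,0.232,0,0,-0.04]]'; python3 - <<'E'
from h import *
where();go(0,.105,.041,-30)
E
python3 -m jog '[[0,0,0,0,0,0],[0,0,0,0,0,0],[0,0,0,0,0,0],[0,0,0,0,0,0],[0,0,0,0,0,0],[0,0,0,0,0,0]]' 1 30;  python3 - <<'E'
from h import *
where()
E
```

```text
time_s: 5.05
ee_pos: [0.628, 0.1375, 0.118]
tool_rot: [-0.114, 0.964, -0.096, 0.221]
force: [0.0, -0.5, 0.3]
grip_width: 0.599
grasp_force: 0.0
t 5.05 panel pos mm [ -1.5 104.8  39.3] twist -30.2 z [-0.001 -0.001 -1.   ] F [ 0.  -0.5  0.3] grip 0.599 0.0 q [ 0.35  0.25 -0.43  0.49 -0.28  0.06]
shift/.3 [-0.005, -0.002, -0.006] turn/.5 [-0.0, -0.002, 0.006]
time_s: 5.65
ee_pos: [0.6291, 0.1382, 0.1216]
tool_rot: [-0.115, 0.963, -0.096, 0.224]
force: [-3.6, -3.5, 6.0]
grip_width: 0.177
grasp_force: 32.9
t 5.65 panel pos mm [  0.9 105.8  42.1] twist -30.3 z [ 0.004  0.002 -1.   ] F [-3.6 -3.5  6. ] grip 0.177 32.9 q [ 0.35  0.25 -0.43  0.49 -0.29  0.05]
```

```bash
python3 -m jog '[[0,0,0,0,0,0.2],[0,0,0,0,0,0.4],[0,0,0,0,0,0.6],[0,0,0,0,0,0.7],[0,0,0,0,0,0.7]]' - 40 | grep -A3 force;python3 -m jog '[[0,0,0,0,0,0.2],[0,0,0,0,0,0.4],[0,0,0,0,0,0.6],[0,0,0,0,0,0.7],[0,0,0,0,0,0.7]]'| grep -A3 force; python3 -m jog '[[0,0,0,0,0,0.2],[0,0,0,0,0,0.4],[0,0,0,0,0,0.6],[0,0,0,0,0,0.7],[0,0,0,0,0,0.7],[0,0,0,0,0,0.7]]' | grep -A3 force; python3 - <<'E'
from h import *
from bench import arm
where();go(0,.105,.041,30)
E
```

```text
force: [-4.5, -5.3, 8.5]
grip_width: 0.17
grasp_force: 41.5
force: [-4.7, -7.6, 9.2]
grip_width: 0.176
grasp_force: 41.7
force: [-7.0, -10.4, 10.8]
grip_width: 0.172
grasp_force: 41.9
t 7.25 panel pos mm [  0.9 103.9  42.1] twist 29.9 z [ 0.004 -0.002 -1.   ] F [ -7.  -10.4  10.8] grip 0.172 41.9 q [ 0.35  0.25 -0.43  0.49 -0.29  1.1 ]
shift/.3 [0.004, 0.002, 0.004] turn/.5 [0.0, 0.009, 0.002]
```

Turned through 60°. Release, back straight out, and look.

```bash
python3 -m jog '[[0,0,0,0,0,0],[0,0,0,0,0,0],[0,0,0,0,0,0],[0,0,0,0,0,0]]' 0.4 | grep -A3 force; python3 -m jog '[[0,0,-0.1,0,0,0],[0,0,-0.2,0,0,0],[0,0,-0.35,0,0,0],[0.12,0,-0.45,0,0,0],[0.25,0,-0.5,0,0,0],[0.3,0,-0.5,0,0,0],[0.3,0,-0.5,0,0,0],[0.3,0,-0.5,0,0,0]]'; python3 - <<'E'
from h import *
from bench import arm
where()
im=[arm.grab_frame(n) for n in("wrist","scene")]
im[1]=cv2.resize(im[1][200:350,150:500],(640,274))
cv2.imwrite("pics/w3.png",cv2.resize(np.vstack(im),(500,589)))
c=arm.get_calibration("wrist");r,t=panel(*P)
print(proj(c,r.apply([[.041*np.cos(a),.105+.041*np.sin(a),.052] for a in np.radians([0,-30,-60])]+np.zeros(3))+t)*500/640)
E
```

```text
force: [-1.1, 0.2, -0.4]
grip_width: 0.599
grasp_force: 0.0
time_s: 8.45
ee_pos: [0.5079, 0.2214, 0.2157]
tool_rot: [0.382, 0.892, 0.029, 0.241]
force: [0.8, 0.6, -0.0]
grip_width: 0.597
grasp_force: 0.0
t 8.45 panel pos mm [-78.4 150.8 190.9] twist 29.8 z [ 0.002  0.002 -1.   ] F [ 0.8  0.6 -0. ] grip 0.597 0.0 q [ 0.62  0.07 -0.37  0.81 -0.38  1.37]
[[267.69693346 275.87069199]
 [251.01657791 279.73082447]
 [234.34419147 275.831209  ]]
```

View pics/w3.png

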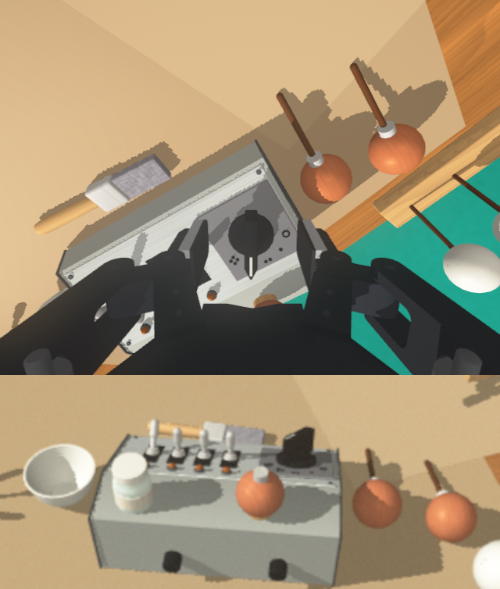

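The selector's white tip at (251,277) matches the three-dot prediction (251,280). In the scene crop toggle 4 (153,435) leans differently from 3, 2 and 1 (177, 204 and 231), so it is still off. The bystanders have not moved.

```bash
python3 -c "
from bench import arm
print(arm.hand_in())"
```

```text
the job is handed in; nothing more can be done
None
```

The third toggle is on, the selector stands clicked at the three-dot mark, nothing else was flipped or moved, and the job was handed in at about 8.5 s; no verdict was returned.

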